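# Light the LED candle display

## Task

Switch on the three LED candles on the display board so that the light runs down the row: press the steel button on top of the tallest candle fully in, then that of the middle-sized one, and the shortest last, each fully in before you press the next. Only press, with the closed fingertips: do not lift, shift or tip the candles, and leave everything else standing where it is.

Things in the scene. Friction and masses are not known exactly. Their poses are not given: they have to be found in the camera images.
- board: Dark wooden display board lying fixed on the table, 250 mm (its x) by 500 mm (its y), 20 mm thick; origin: centre of its underside. All three LED candles, the plain wax candle, the bell, the tealight glass and the ceramic bird stand on it.
- tall_candle: The tall LED candle, loose on the board: ivory round pillar 66 mm in diameter and 140 mm high, about 0.3 kg, black foot, with a round steel push button 26 mm in diameter in the centre of its flat top. The three differ only in height and may stand in any order. Origin: centre of its underside; z up.
- tall_top (a point): Centre of the top face of the tall candle's push button; it stands 10 mm above the candle's wax top when out and 3 mm above it when fully pushed in, and moves with the button.
- tall_button (a joint): How far that button is pushed down, m: 0 = out, 0.007 = fully in (on). It starts between 0 and 0.001. It has no spring: it takes about 4 N to move, stops hard at 0.007, and stays where it is left.
- middle_candle: The middle-sized LED candle, loose on the board: ivory round pillar 66 mm in diameter and 105 mm high, about 0.3 kg, black foot, with a round steel push button 26 mm in diameter in the centre of its flat top. The three differ only in height and may stand in any order. Origin: centre of its underside; z up.
- middle_top (a point): Centre of the top face of the middle candle's push button; it stands 10 mm above the candle's wax top when out and 3 mm above it when fully pushed in, and moves with the button.
- middle_button (a joint): How far that button is pushed down, m: 0 = out, 0.007 = fully in (on). It starts between 0 and 0.001. It has no spring: it takes about 4 N to move, stops hard at 0.007, and stays where it is left.
- short_candle: The short LED candle, loose on the board: ivory round pillar 66 mm in diameter and 70 mm high, about 0.3 kg, black foot, with a round steel push button 26 mm in diameter in the centre of its flat top. The three differ only in height and may stand in any order. Origin: centre of its underside; z up.
- short_top (a point): Centre of the top face of the short candle's push button; it stands 10 mm above the candle's wax top when out and 3 mm above it when fully pushed in, and moves with the button.
- short_button (a joint): How far that button is pushed down, m: 0 = out, 0.007 = fully in (on). It starts between 0 and 0.001. It has no spring: it takes about 4 N to move, stops hard at 0.007, and stays where it is left.
- wax_candle: Bystander on the board: plain wax pillar candle with a wick and no button, 60 mm in diameter, 85 mm high (wick to 98 mm), loose; origin: centre of its underside.
- bell: Bystander on the board: small brass hand bell with a wooden ball on top, 48 mm in diameter, 63 mm high, loose; origin: centre of its underside.
- vase: Bystander beside the board (robot's left): amber glass vase, 110 mm in diameter, 145 mm high, loose; origin: centre of its underside.
- potplant: Bystander beside the board (robot's right): white pot with a green plant, 110 mm in diameter, 130 mm high, loose; origin: centre of its underside.
- tealight: Bystander on the board: small green glass tealight holder, 56 mm in diameter, 50 mm high, loose; origin: centre of its underside.
- bird: Bystander on the board: small white ceramic bird on a round foot, about 62 mm long (beak to tail, along its x) and 40 mm wide, 58 mm high, loose; origin: centre of its underside.
Not all that is in view belongs to the job. What is shaped like the short_candle but blue or pink is not meant. Leave any green look-alike of the tall_candle alone.

How it is judged (in metres and radians):
On the way, in this order (a step that is already met when the one before it is completed fails the run):
1. the tall candle's button is pushed in, the shorter ones still out (value of joint tall_button above 0.0055 m and value of joint each of middle_button, short_button below 0.003 m), for 0.2 s.
2. the middle candle's button is pushed in, the shorter ones still out (value of joint each of tall_button, middle_button above 0.0055 m and value of joint short_button below 0.003 m), for 0.2 s.
3. the short candle's button is pushed in, after the other two (value of joint each of tall_button, middle_button, short_button above 0.0055 m), for 0.2 s.
At the end, for the whole second after the job is handed in: All three buttons are in by more than 5.5 of their 7 mm; the candles and the bystanders stand upright (within 0.1 rad), at rest and within 30 mm of where they began (all of step 3 and angle between each of tall_candle, middle_candle, short_candle, wax_candle, bell, vase, potplant, tealight, bird's own z axis and vertical below 0.1 rad and distance of each of tall_candle, middle_candle, short_candle, wax_candle, bell, vase, potplant, tealight, bird from where it was at the start of the episode below 0.03 m and linear speed of each of tall_candle, middle_candle, short_candle, wax_candle, bell, vase, potplant, tealight, bird below 0.03 m/s); the robot touches nothing.
It fails at once if the middle candle is pressed before the tall one is fully on (value of joint middle_button above 0.003 m and value of joint tall_button below 0.0055 m).
It fails at once if the short candle is pressed before the middle one is fully on (value of joint short_button above 0.003 m and value of joint middle_button below 0.0055 m).
It fails at once if an LED candle is lifted off the board by over 12 mm (z of any of tall_candle, middle_candle, short_candle in the frame of board above 0.032 m).
It fails at once if an LED candle is shifted by over 30 mm or tipped by over 0.3 rad (distance of any of tall_candle, middle_candle, short_candle from where it was at the start of the episode above 0.03 m or angle between any of tall_candle, middle_candle, short_candle's own z axis and vertical above 0.3 rad).
It fails at once if a bystander is shifted or lifted by over 30 mm or tipped by over 0.3 rad (distance of any of wax_candle, bell, vase, potplant, tealight, bird from where it was at the start of the episode above 0.03 m or angle between any of wax_candle, bell, vase, potplant, tealight, bird's own z axis and vertical above 0.3 rad).
It also fails if it takes over 46 s, if anything falls off the work surface, if the arm or the gripper's body presses on something with over 40 N, if the wrist force passes 120 N, or if a joint passes its speed limit or range.

## Robot

A 6-joint arm with a two-finger parallel gripper is mounted at the origin on the work surface. World frame = base frame: x ahead of the robot, y to its left, z up, the work surface at z = 0. Lengths are in m, angles in degrees, forces in N, time in s.
With the tool pointing down it reaches from about 0.4 to 0.825 m from the base axis. Payload 7 kg.
Tool frame: the origin (TCP) lies midway between the tips of the shut fingers; the grasp point (between the pads) lies 19 mm behind it; z points along the fingers, y is the line along which they close (so a half turn about z gives the same grasp; the last joint's range is limited). The gripper opens to 88 mm and grips with 3 to 60 N. Pads are 19 mm wide; open, the fingers measure 130 mm over their backs; the gripper's body (78 mm by 193 mm) begins 47 mm behind the grasp point.
Start: joints at [16.507, 20.546, 0.682, 0, -70.136, -16.507], TCP at [0.675, -0, 0.227] pointing down, gripper open.
Joint ranges: [-176.03, 176.03], [-82.01, 121.73], [-58.28, 71.71], [-173.87, 95.51], [-174.79, -0.11], [-173.66, 173.66]. Speed limits (degrees/s): [136.94, 136.94, 172.46, 180, 180, 180].

## Interface

Orientations are given as [roll, pitch, yaw] about the fixed x, y, z axes, in that order (R = Rz(yaw) Ry(pitch) Rx(roll)).
In Python, from plant import get_state, optics, order gives the robot as it stands. The module is installed in compiled form; this text tells all that it offers.
- The arm moves only by the tool send_rows, never from a script. Its argument "moves" is a list of rows, each an object with "slide": the shift along the tool's x, y, z as a fraction of full scale, a list of three; "turn": the turn about the tool's z as a fraction of full scale; "gripper": the opening, from 0 (shut) to 1 (fully open). A call has exactly 5 rows; each row is the pose to reach, as a shift and turn from the pose commanded when the call began, along the tool's axes at that moment; what a row does not reach only later rows make up. Full scale, the value 1, is 150 mm for a shift and 90 degrees for a turn. A row lasts 1/12 s, in which the tool goes at most 41.7 mm and 7.16 degrees, less where a joint would pass 70% of its speed; a pose out of reach is approached as far as the arm can. A call with a number of a shift or a turn outside -1 to 1 is refused whole. A call with a gripper value outside its range is refused whole. The fingers move at their own pace and stop on an object; "newtons" is the grip in N (left out, the last holds). Time passes only in rows, so rows that repeat a pose let the fingers close, or fill a call up. It gives the time, the measured TCP pose, the force, the opening and the grip force at its end, in the units of the state.
- get_state(): the state, without advancing time (a new reading comes with each control period).
- optics.capture(name): name is "scene" or "side" or "wrist"; returns a dict with "img" (384x512x3 uint8, red, green, blue), "intrinsics" (3x3 intrinsics, pixels), "dist" ([k1, k2, p1, p2, k3] as OpenCV has them; the pictures are not rectified), "origin" and "attitude" of the camera in the world. Camera axes: x right, y down, z forward; pixel columns grow to the right and rows downward; lengths in m; the calibration is good to about 2 mm. A picture is of the moment at which its call begins. There is no depth.
- order.close_job(): hands the job in; it is judged then, once.
Trained networks look in the newest picture that a camera, given by its name, has taken for a name from the list of things; names that differ only in an ending like _2 or _b are one class to them, and where a whole thing is asked for, a point or a joint stands for the part that bears it (a point fixed in the world has none). Each returns a list of dicts, best first, with "p" (0 to 1); they miss things now and then, are a little off and sometimes report something else, mostly with a low value. They report only what shows in the picture. A call takes as long as a camera call. They do not tell look-alikes from the thing itself.
- optics.look_for(camera, name): "location" ([x, y, z] in m, in world coordinates, good to about 4 mm: the middle of the surface that is visible of it).
The state is a dict: "time_s": time; "joints": joint angles; "qd": joint speeds; "joint_torque": joint torques, N m; "tcp_pos": TCP position; "eef_rot": TCP orientation; "contact_force": force on the tool from outside, world axes, zero at the start; "moment": the same for the moment, N m; "gripper_width": finger opening in m; "gripper_force": force on a finger pad.
Only numpy, scipy, OpenCV 4.12 (cv2) and the standard library are available. Lean on these libraries where they do the work, as an engineer would, in place of code of your own. Each camera call takes 0.05 s, during which the arm holds its last target. There are 200 camera calls.

## Working session

There is one attempt and no reset: what is moved stays moved. The work goes in short steps, Python scripts to look and compute and a tool call to move; the robot and the scene stay as the last step left them, time stands still between calls to the robot, and variables do not carry over. Pictures are saved under pics/ and viewed, at most 10 in all, crops included, and the job is handed in when it is done.

Besides the shell and the picture viewer there is one more tool, called after "Request:" as name(argument=value, ...), one argument or row to a line, values as JSON. send_rows: Moves the arm, as the interface text tells. Shift numbers are shares of 150 mm and turn numbers shares of 90 degrees, none past 1 either way. Its arguments: {"type":"object","properties":{"moves":{"type":"array"},"newtons":{"type":"number"}},"required":["moves"]}

```bash
mkdir -p pics
python3 - <<'E'
from plant import get_state, optics, order
import cv2, numpy as np
ims=[]
for c in("scene","side"):
    d=optics.capture(c); cv2.imwrite(f"pics/{c}0.png",d["img"][:,:,::-1])
    print(c,d["origin"],d["attitude"],d["intrinsics"],d["dist"])
    for n in("tall_top","middle_top","short_top","tall_candle","middle_candle","short_candle","board","wax_candle","bell","vase","potplant","tealight","bird"):
        print(n,[(np.round(r["location"],3).tolist(),round(r["p"],2)) for r in optics.look_for(c,n)][:5])
s=get_state();print(s)
E
```

```text
scene [ 1.5060729  -0.35446164  0.94261101] [-128.27829187   -1.28883447   71.69711182] [[443.9451497    0.         251.59828728]
 [  0.         443.9451497  195.51384042]
 [  0.           0.           1.        ]] [-0.00714102  0.          0.          0.          0.        ]
tall_top [([0.626, 0.323, 0.152], 0.6)]
middle_top [([0.549, 0.019, 0.136], 0.56)]
short_top [([0.346, -0.154, 0.076], 0.47)]
tall_candle [([0.647, 0.316, 0.093], 0.83), ([0.598, 0.158, 0.11], 0.78), ([0.576, 0.168, 0.17], 0.15)]
middle_candle [([0.575, 0.007, 0.094], 0.75)]
short_candle [([0.512, -0.299, 0.061], 0.88), ([0.53, -0.138, 0.078], 0.56)]
board [([0.601, -0.024, 0.025], 0.87)]
wax_candle [([0.486, -0.054, 0.08], 0.89), ([0.595, 0.16, 0.112], 0.69), ([0.538, -0.446, 0.109], 0.38)]
bell []
vase [([0.547, 0.438, 0.09], 0.97)]
potplant [([0.536, -0.447, 0.109], 0.81)]
tealight [([0.642, 0.082, 0.054], 0.84)]
bird [([0.62, -0.078, 0.062], 0.68)]
side [0.38041651 0.89929292 1.14194003] [-137.45437195    0.6922689  -171.73512017] [[464.88642917   0.         252.77160202]
 [  0.         464.88642917 190.1575
[... 890 characters left out ...]
time_s': 1.4, 'joints': array([ 1.65085893e+01,  2.05474712e+01,  6.81135752e-01,  1.67145670e-03,
       -7.01343156e+01, -1.65060144e+01]), 'qd': array([-0.00489316,  0.03498733,  0.01445297,  0.0399589 ,  0.04403016,
       -0.00464782]), 'joint_torque': array([ 2.89279451e-04, -5.82380819e+01,  2.93294746e+01,  7.00247750e+00,
        1.24445994e-02, -2.24598188e-05]), 'tcp_pos': array([ 6.74986291e-01, -7.18440989e-06,  2.26547694e-01]), 'eef_rot': array([ 1.79999822e+02, -1.69216543e-03, -8.99968571e+01]), 'contact_force': array([ 0.50616989,  0.54433844, -0.58899634]), 'moment': array([-0.04910646,  0.00807546, -0.0888573 ]), 'gripper_force': 0.0, 'gripper_width': 0.08774634872829112}
```

View pics/scene0.png

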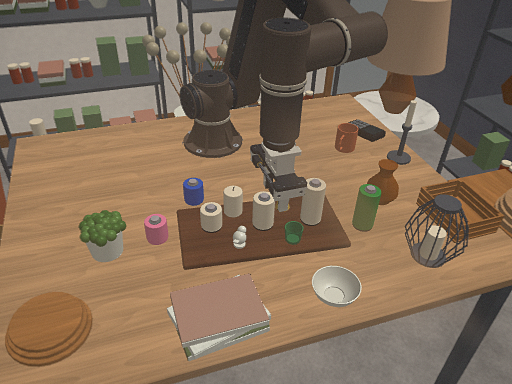

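View pics/side0.png

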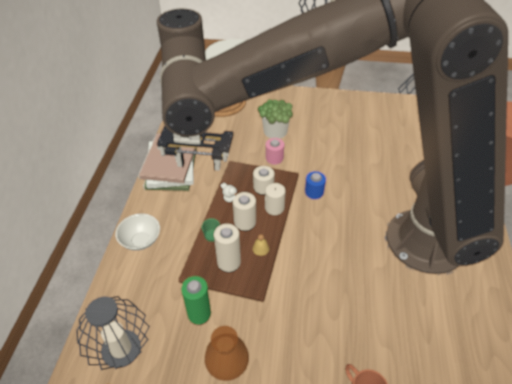

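Scene picture: the ivory LED candles are at about (315,183) tall, (263,197) middle and (211,208) short. In the side picture they are at (227,233), (244,200) and (264,174). The green, blue and pink ones are look-alikes. I'll enlarge the crops to find the button centres.

Run:
```python
import cv2, numpy as np
a=cv2.imread("pics/scene0.png")[165:265,190:340]; b=cv2.imread("pics/side0.png")[160:280,200:300]
cv2.imwrite("pics/c1.png",cv2.resize(a,None,fx=5,fy=5,interpolation=cv2.INTER_CUBIC))
cv2.imwrite("pics/c2.png",cv2.resize(b,None,fx=5,fy=5,interpolation=cv2.INTER_CUBIC))
```

```text
(no output)
```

View pics/c1.png

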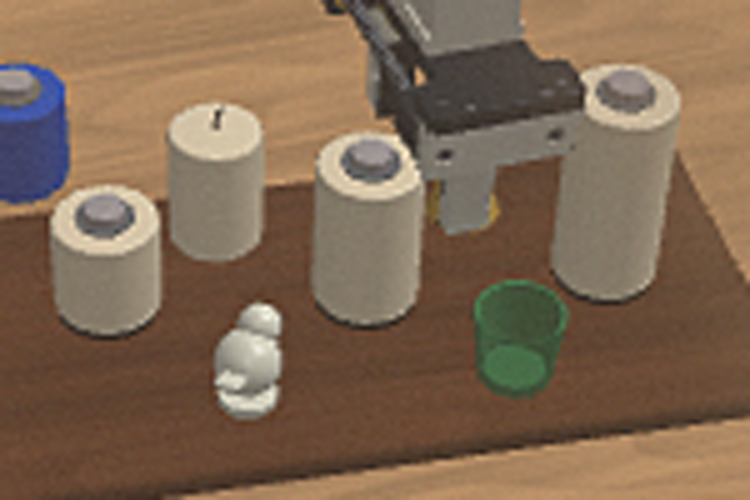

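View pics/c2.png

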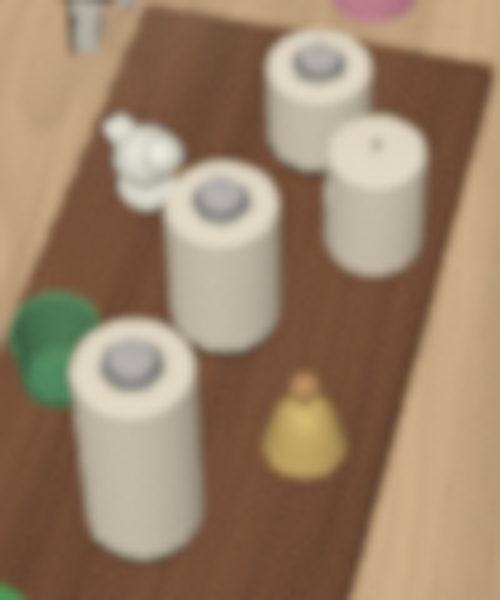

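The crops show the button tops: c1 has tall (627,85), middle (371,155) and short (105,212); c2 has tall (132,359), middle (220,195) and short (319,59).

Run:
```python
from plant import optics, get_state
import cv2, numpy as np
from scipy.spatial.transform import Rotation as R
px={"scene":((190,165),[(627,85),(371,155),(105,212)]),"side":((200,160),[(132,359),(220,195),(319,59)])}
rays={}
for c,(o,ps) in px.items():
    d=optics.capture(c); M=R.from_euler("xyz",d["attitude"],degrees=True).as_matrix()
    p=(np.array(ps,float)+.5)/5-.5+o
    n=cv2.undistortPoints(p[:,None],d["intrinsics"],d["dist"])[:,0]
    v=np.c_[n,np.ones(3)]@M.T; C=np.array(d["origin"]); rays[c]=(C,v)
    for i,z in enumerate((.17,.135,.1)): print(c,i,np.round(C+v[i]*(z-C[2])/v[i,2],4))
for i in range(3):
    A=0;b=0
    for C,v in rays.values():
        u=v[i]/np.linalg.norm(v[i]);P=np.eye(3)-np.outer(u,u);A=A+P;b=b+P@C
    print("tri",np.round(np.linalg.solve(A,b),4))
```

```text
scene 0 [0.5726 0.1692 0.17  ]
scene 1 [0.5506 0.0185 0.135 ]
scene 2 [ 0.5153 -0.1345  0.1   ]
side 0 [0.5688 0.173  0.17  ]
side 1 [0.5469 0.0227 0.135 ]
side 2 [ 0.5086 -0.1294  0.1   ]
tri [0.5694 0.171  0.1673]
tri [0.5473 0.02   0.132 ]
tri [ 0.5094 -0.1335  0.0954]
```

Request:
send_rows(
  moves=[
    {"slide":[-0.2,0.15,0],"turn":0,"gripper":0},
    {"slide":[-0.45,0.35,0],"turn":0,"gripper":0},
    {"slide":[-0.7,0.55,0],"turn":0,"gripper":0},
    {"slide":[-0.85,0.67,0],"turn":0,"gripper":0},
    {"slide":[-0.9,0.7,0],"turn":0,"gripper":0},
  ],
  newtons=30,
)

```text
time_s: 1.92
tcp_pos: [0.567, 0.1381, 0.2271]
eef_rot: [-180.0, 0.1, -89.9]
contact_force: [-0.6, -0.7, -0.3]
gripper_width: 0.0596
gripper_force: 0.0
```

Request:
send_rows(
  moves=[
    {"slide":[-0.24,0,0],"turn":0,"gripper":0},
    {"slide":[-0.24,0,0.1],"turn":0,"gripper":0},
    {"slide":[-0.24,0,0.2],"turn":0,"gripper":0},
    {"slide":[-0.24,0,0.2],"turn":0,"gripper":0},
    {"slide":[-0.24,0,0.2],"turn":0,"gripper":0},
  ],
)

```text
time_s: 2.33
tcp_pos: [0.5697, 0.1707, 0.1962]
eef_rot: [179.9, -0.1, -90.0]
contact_force: [0.5, -0.9, 0.7]
gripper_width: 0.0266
gripper_force: 0.0
```

Run:
```python
from plant import get_state, optics
import cv2, numpy as np
s=get_state();print(s["time_s"],s["tcp_pos"],s["eef_rot"],s["contact_force"],s["gripper_width"])
ims=[optics.capture(c)["img"][:,:,::-1] for c in("wrist","scene","side")]
a=cv2.resize(ims[0],(400,300)); b=cv2.resize(ims[1][120:240,220:380],(400,300),interpolation=cv2.INTER_CUBIC); c=cv2.resize(ims[2][170:290,150:310],(400,300),interpolation=cv2.INTER_CUBIC)
cv2.imwrite("pics/m1.png",np.vstack([np.hstack([a,b]),np.hstack([c,c*0])]))
```

```text
2.3333 [0.56969137 0.1707248  0.19617379] [ 1.79925824e+02 -6.37316761e-02 -8.99849997e+01] [ 0.53725983 -0.91979183  0.69719021] 0.026619961328045536
```

View pics/m1.png

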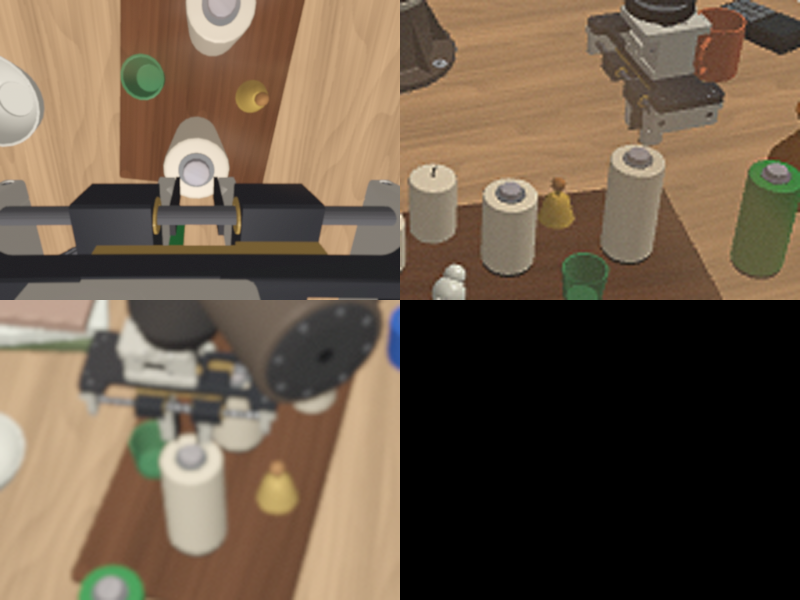

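The wrist tile shows the tall button at about (196,171), centred between the fingers, which are still closing. I'll finish closing them and measure the button from the wrist camera.

Request:
send_rows(
  moves=[
    {"slide":[0,0,0],"turn":0,"gripper":0},
    {"slide":[0,0,0],"turn":0,"gripper":0},
    {"slide":[0,0,0],"turn":0,"gripper":0},
    {"slide":[0,0,0],"turn":0,"gripper":0},
    {"slide":[0,0,0],"turn":0,"gripper":0},
  ],
)

```text
time_s: 2.9
tcp_pos: [0.57, 0.1709, 0.1967]
eef_rot: [-180.0, 0.0, -90.0]
contact_force: [-0.3, -0.1, -0.6]
gripper_width: 0.0007
gripper_force: 0.0
```

Run:
```python
from plant import get_state, optics
import cv2, numpy as np
from scipy.spatial.transform import Rotation as R
s=get_state();print(s["time_s"],s["tcp_pos"],s["gripper_width"])
d=optics.capture("wrist"); M=R.from_euler("xyz",d["attitude"],degrees=True).as_matrix();C=np.array(d["origin"])
print(d["origin"],d["attitude"],d["intrinsics"])
for z,p in((.17,(251,220)),(.135,(282,8))):
    n=cv2.undistortPoints(np.array([[p]],float),d["intrinsics"],d["dist"])[0,0]
    v=M@[*n,1]; print(C+v*(z-C[2])/v[2])
i=d["img"][130:280,150:350,::-1]
cv2.imwrite("pics/w2.png",cv2.resize(i,(800,600),interpolation=cv2.INTER_CUBIC))
```

```text
2.9 [0.57003051 0.17091079 0.19674347] 0.0007210599055425182
[0.57014048 0.08882696 0.35470488] [ 1.62563347e+02 -1.04301856e-02  1.79951139e+02] [[272.68132145   0.         251.49727553]
 [  0.         272.68132145 192.20988258]
 [  0.           0.           1.        ]]
[0.57053923 0.16820111 0.17      ]
[0.54890658 0.0240443  0.135     ]
```

View pics/w2.png

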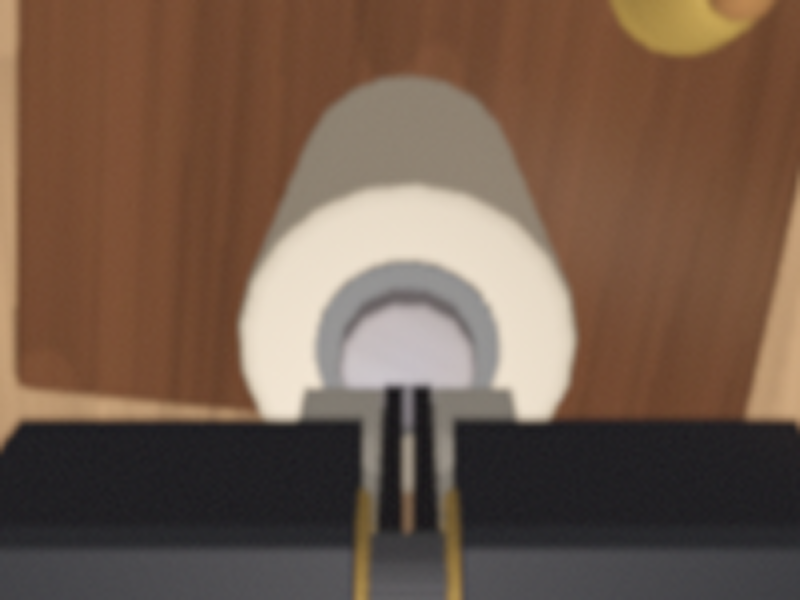

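The fingers are shut and the tall button is at about (0.5705, 0.1695), which agrees with the other cameras. I'll press in stages.

Request:
send_rows(
  moves=[
    {"slide":[0.007,0,0.05],"turn":0,"gripper":0},
    {"slide":[0.007,0,0.11],"turn":0,"gripper":0},
    {"slide":[0.007,0,0.15],"turn":0,"gripper":0},
    {"slide":[0.007,0,0.17],"turn":0,"gripper":0},
    {"slide":[0.007,0,0.17],"turn":0,"gripper":0},
  ],
)

```text
time_s: 3.37
tcp_pos: [0.5695, 0.1696, 0.1698]
eef_rot: [179.9, -0.1, -90.0]
contact_force: [-1.0, -0.3, 0.2]
gripper_width: 0.0005
gripper_force: 0.0
```

Request:
send_rows(
  moves=[
    {"slide":[0,0,0.01],"turn":0,"gripper":0},
    {"slide":[0,0,0.02],"turn":0,"gripper":0},
    {"slide":[0,0,0.03],"turn":0,"gripper":0},
    {"slide":[0,0,0.04],"turn":0,"gripper":0},
    {"slide":[0,0,0.04],"turn":0,"gripper":0},
  ],
)

```text
time_s: 3.78
tcp_pos: [0.5702, 0.17, 0.1652]
eef_rot: [-180.0, 0.0, -90.0]
contact_force: [0.3, -0.7, 1.4]
gripper_width: 0.0005
gripper_force: 1.1
```

Request:
send_rows(
  moves=[
    {"slide":[0,0,0.007],"turn":0,"gripper":0},
    {"slide":[0,0,0.014],"turn":0,"gripper":0},
    {"slide":[0,0,0.02],"turn":0,"gripper":0},
    {"slide":[0,0,0.02],"turn":0,"gripper":0},
    {"slide":[0,0,0.02],"turn":0,"gripper":0},
  ],
)

```text
time_s: 4.2
tcp_pos: [0.5706, 0.1701, 0.1633]
eef_rot: [-179.9, 0.0, -90.0]
contact_force: [-2.7, -0.0, 9.6]
gripper_width: 0.0007
gripper_force: 5.0
```

Request:
send_rows(
  moves=[
    {"slide":[0,0,0.007],"turn":0,"gripper":0},
    {"slide":[0,0,0.015],"turn":0,"gripper":0},
    {"slide":[0,0,0.015],"turn":0,"gripper":0},
    {"slide":[0,0,0.015],"turn":0,"gripper":0},
    {"slide":[0,0,0.015],"turn":0,"gripper":0},
  ],
)

```text
time_s: 4.62
tcp_pos: [0.5717, 0.1703, 0.1633]
eef_rot: [-179.7, 0.1, -89.9]
contact_force: [-5.2, -1.4, 21.5]
gripper_width: 0.0004
gripper_force: 10.9
```

Hard stop at z = 0.1633 with 21 N, so the tall button is fully in. Next I'll lift and go over the middle candle.

Request:
send_rows(
  moves=[
    {"slide":[0,0,-0.05],"turn":0,"gripper":0},
    {"slide":[0,0,-0.15],"turn":0,"gripper":0},
    {"slide":[0,0,-0.25],"turn":0,"gripper":0},
    {"slide":[0,0,-0.3],"turn":0,"gripper":0},
    {"slide":[0,0,-0.3],"turn":0,"gripper":0},
  ],
)

```text
time_s: 5.03
tcp_pos: [0.5707, 0.1704, 0.2063]
eef_rot: [-179.9, 0.1, -90.0]
contact_force: [-0.5, 1.2, 0.2]
gripper_width: 0.0001
gripper_force: 0.0
```

Request:
send_rows(
  moves=[
    {"slide":[0.2,0.03,0],"turn":0,"gripper":0},
    {"slide":[0.45,0.06,0],"turn":0,"gripper":0},
    {"slide":[0.7,0.1,0],"turn":0,"gripper":0},
    {"slide":[0.9,0.13,0],"turn":0,"gripper":0},
    {"slide":[1.0,0.14,0],"turn":0,"gripper":0},
  ],
)

```text
time_s: 5.45
tcp_pos: [0.5473, 0.0172, 0.2036]
eef_rot: [179.9, -0.0, -90.1]
contact_force: [-0.6, -0.1, -1.1]
gripper_width: 0.0003
gripper_force: 0.0
```

Request:
send_rows(
  moves=[
    {"slide":[0,0,0.1],"turn":0,"gripper":0},
    {"slide":[0,0,0.2],"turn":0,"gripper":0},
    {"slide":[0,0,0.27],"turn":0,"gripper":0},
    {"slide":[0,0,0.27],"turn":0,"gripper":0},
    {"slide":[0,0,0.27],"turn":0,"gripper":0},
  ],
)

```text
time_s: 5.87
tcp_pos: [0.5485, 0.0199, 0.1634]
eef_rot: [179.9, -0.0, -90.0]
contact_force: [0.8, -0.7, 0.5]
gripper_width: 0.0001
gripper_force: 0.0
```

Run:
```python
from plant import get_state, optics
import cv2, numpy as np
from scipy.spatial.transform import Rotation as R
d=optics.capture("wrist"); M=R.from_euler("xyz",d["attitude"],degrees=True).as_matrix();C=np.array(d["origin"])
print(get_state()["tcp_pos"])
for z,p in((.135,(252,222)),(.135,(252,212))):
    n=cv2.undistortPoints(np.array([[p]],float),d["intrinsics"],d["dist"])[0,0]
    v=M@[*n,1]; print(C+v*(z-C[2])/v[2])
i=d["img"][130:280,150:350,::-1]
cv2.imwrite("pics/w3.png",cv2.resize(i,(800,600),interpolation=cv2.INTER_CUBIC))
```

```text
[0.54909678 0.02008576 0.16420096]
[0.54821413 0.01946907 0.135     ]
[0.54821504 0.01151783 0.135     ]
```

View pics/w3.png

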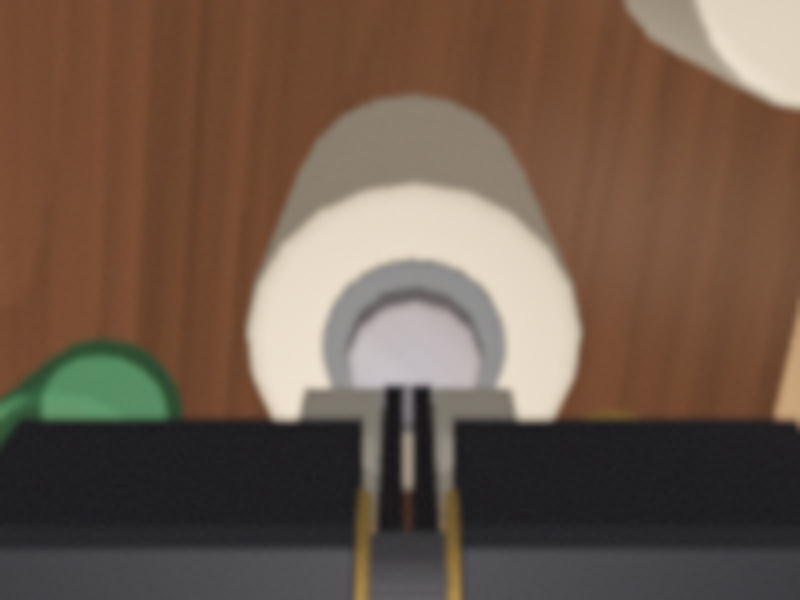

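The middle button sits under the fingertips just as the tall one did (crop about (414,368)). Pressing.

Request:
send_rows(
  moves=[
    {"slide":[0,0.005,0.06],"turn":0,"gripper":0},
    {"slide":[0,0.005,0.12],"turn":0,"gripper":0},
    {"slide":[0,0.005,0.16],"turn":0,"gripper":0},
    {"slide":[0,0.005,0.18],"turn":0,"gripper":0},
    {"slide":[0,0.005,0.19],"turn":0,"gripper":0},
  ],
)

```text
time_s: 6.33
tcp_pos: [0.5478, 0.0199, 0.135]
eef_rot: [179.9, -0.0, -90.0]
contact_force: [-1.6, 0.6, 3.9]
gripper_width: 0.0005
gripper_force: 1.9
```

Request:
send_rows(
  moves=[
    {"slide":[0,0,0.01],"turn":0,"gripper":0},
    {"slide":[0,0,0.02],"turn":0,"gripper":0},
    {"slide":[0,0,0.03],"turn":0,"gripper":0},
    {"slide":[0,0,0.04],"turn":0,"gripper":0},
    {"slide":[0,0,0.04],"turn":0,"gripper":0},
  ],
)

```text
time_s: 6.75
tcp_pos: [0.5481, 0.0199, 0.1297]
eef_rot: [180.0, 0.0, -90.0]
contact_force: [-1.0, 0.3, 2.9]
gripper_width: 0.0005
gripper_force: 0.9
```

Request:
send_rows(
  moves=[
    {"slide":[0,0,0.007],"turn":0,"gripper":0},
    {"slide":[0,0,0.014],"turn":0,"gripper":0},
    {"slide":[0,0,0.02],"turn":0,"gripper":0},
    {"slide":[0,0,0.027],"turn":0,"gripper":0},
    {"slide":[0,0,0.027],"turn":0,"gripper":0},
  ],
)

```text
time_s: 7.17
tcp_pos: [0.5497, 0.0199, 0.1284]
eef_rot: [-179.8, -0.0, -89.9]
contact_force: [-6.9, -0.4, 21.1]
gripper_width: 0.0007
gripper_force: 10.9
```

Request:
send_rows(
  moves=[
    {"slide":[0,0,-0.05],"turn":0,"gripper":0},
    {"slide":[0,0,-0.15],"turn":0,"gripper":0},
    {"slide":[0,0,-0.25],"turn":0,"gripper":0},
    {"slide":[0,0,-0.3],"turn":0,"gripper":0},
    {"slide":[0,0,-0.3],"turn":0,"gripper":0},
  ],
)

```text
time_s: 7.58
tcp_pos: [0.5494, 0.0203, 0.1723]
eef_rot: [-179.8, 0.1, -90.0]
contact_force: [-0.0, 0.1, 0.4]
gripper_width: 0.0003
gripper_force: 0.0
```

Request:
send_rows(
  moves=[
    {"slide":[0.2,0.05,0],"turn":0,"gripper":0},
    {"slide":[0.45,0.11,0],"turn":0,"gripper":0},
    {"slide":[0.7,0.17,0],"turn":0,"gripper":0},
    {"slide":[0.9,0.22,0],"turn":0,"gripper":0},
    {"slide":[1.0,0.24,0],"turn":0,"gripper":0},
  ],
)

```text
time_s: 8.0
tcp_pos: [0.5105, -0.1325, 0.1696]
eef_rot: [179.9, 0.0, -90.1]
contact_force: [0.2, -0.6, -0.1]
gripper_width: 0.0004
gripper_force: 0.0
```

Request:
send_rows(
  moves=[
    {"slide":[0.02,0,0.1],"turn":0,"gripper":0},
    {"slide":[0.02,0,0.2],"turn":0,"gripper":0},
    {"slide":[0.02,0,0.27],"turn":0,"gripper":0},
    {"slide":[0.02,0,0.27],"turn":0,"gripper":0},
    {"slide":[0.02,0,0.27],"turn":0,"gripper":0},
  ],
)

```text
time_s: 8.42
tcp_pos: [0.5118, -0.133, 0.1294]
eef_rot: [179.9, -0.0, -90.0]
contact_force: [1.5, -0.1, 0.5]
gripper_width: 0.0003
gripper_force: 0.0
```

Run:
```python
from plant import get_state, optics
import cv2
d=optics.capture("wrist")
print(get_state()["tcp_pos"])
i=d["img"][130:280,150:350,::-1]
cv2.imwrite("pics/w4.png",cv2.resize(i,(800,600),interpolation=cv2.INTER_CUBIC))
```

```text
[ 0.51243744 -0.13285416  0.13019606]
```

View pics/w4.png

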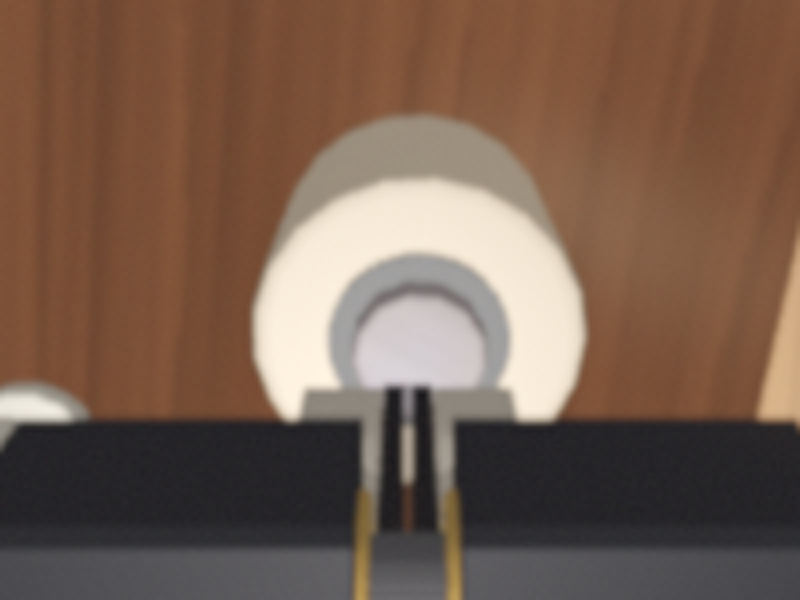

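The short button's crop centre is about (420,362), roughly 2 mm off along -x and 1 mm along -y. I'll correct that and press.

Request:
send_rows(
  moves=[
    {"slide":[0.007,0.012,0.06],"turn":0,"gripper":0},
    {"slide":[0.007,0.012,0.12],"turn":0,"gripper":0},
    {"slide":[0.007,0.012,0.16],"turn":0,"gripper":0},
    {"slide":[0.007,0.012,0.18],"turn":0,"gripper":0},
    {"slide":[0.007,0.012,0.19],"turn":0,"gripper":0},
  ],
)

```text
time_s: 8.88
tcp_pos: [0.5101, -0.1341, 0.101]
eef_rot: [179.9, -0.0, -90.0]
contact_force: [-0.1, -0.0, -0.1]
gripper_width: 0.0005
gripper_force: 0.0
```

Request:
send_rows(
  moves=[
    {"slide":[0,0,0.01],"turn":0,"gripper":0},
    {"slide":[0,0,0.02],"turn":0,"gripper":0},
    {"slide":[0,0,0.03],"turn":0,"gripper":0},
    {"slide":[0,0,0.04],"turn":0,"gripper":0},
    {"slide":[0,0,0.04],"turn":0,"gripper":0},
  ],
)

```text
time_s: 9.3
tcp_pos: [0.5106, -0.1341, 0.0958]
eef_rot: [-180.0, 0.0, -90.0]
contact_force: [0.4, -0.1, 0.9]
gripper_width: 0.0007
gripper_force: 0.7
```

Request:
send_rows(
  moves=[
    {"slide":[0,0,0.007],"turn":0,"gripper":0},
    {"slide":[0,0,0.014],"turn":0,"gripper":0},
    {"slide":[0,0,0.02],"turn":0,"gripper":0},
    {"slide":[0,0,0.027],"turn":0,"gripper":0},
    {"slide":[0,0,0.027],"turn":0,"gripper":0},
  ],
)

```text
time_s: 9.72
tcp_pos: [0.5108, -0.1342, 0.0931]
eef_rot: [-179.9, -0.0, -90.0]
contact_force: [-5.7, 2.4, 16.8]
gripper_width: 0.0003
gripper_force: 8.7
```

Hard stop at 0.0931 with 17 N, so the short button is fully in. I'll lift clear and check.

Request:
send_rows(
  moves=[
    {"slide":[0,0,0],"turn":0,"gripper":0},
    {"slide":[0,0,-0.1],"turn":0,"gripper":0},
    {"slide":[0,0,-0.25],"turn":0,"gripper":0},
    {"slide":[0,0,-0.45],"turn":0,"gripper":0},
    {"slide":[0,0,-0.6],"turn":0,"gripper":0},
  ],
)

```text
time_s: 10.13
tcp_pos: [0.5107, -0.1342, 0.1832]
eef_rot: [-180.0, -0.0, -90.0]
contact_force: [0.9, -0.3, 1.2]
gripper_width: 0.0
gripper_force: 0.0
```

Request:
send_rows(
  moves=[
    {"slide":[0,0,-0.2],"turn":0,"gripper":0},
    {"slide":[0,0,-0.3],"turn":0,"gripper":0},
    {"slide":[0,0,-0.3],"turn":0,"gripper":0},
    {"slide":[0,0,-0.3],"turn":0,"gripper":0},
    {"slide":[0,0,-0.3],"turn":0,"gripper":0},
  ],
)

```text
time_s: 10.55
tcp_pos: [0.5099, -0.134, 0.2258]
eef_rot: [179.9, 0.0, -90.0]
contact_force: [-0.3, -0.2, 0.3]
gripper_width: 0.0008
gripper_force: 0.0
```

Run:
```python
from plant import get_state, optics
import cv2, numpy as np
a=optics.capture("scene")["img"][165:265,190:340,::-1]; b=optics.capture("side")["img"][160:280,200:300,::-1]
print(get_state()["tcp_pos"],get_state()["contact_force"])
cv2.imwrite("pics/end.png",np.hstack([cv2.resize(a,(450,300),interpolation=cv2.INTER_CUBIC),cv2.resize(b,(250,300),interpolation=cv2.INTER_CUBIC)]))
```

```text
[ 0.50978775 -0.13409186  0.22542794] [ 0.1495102   0.98927096 -0.6471852 ]
```

View pics/end.png

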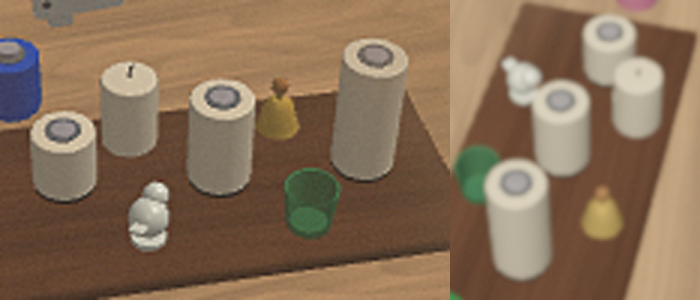

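The picture shows all three buttons sunk, at (63,130), (222,97) and (375,56), with everything standing where it was and the arm clear.

```bash
python3 -c "
from plant import order
print(order.close_job())"
```

```text
the job is handed in; nothing more can be done
None
```

I pressed all three LED candle buttons to their hard stops in order (tall, middle, short); the last picture showed everything still standing in place, and the job is handed in, though no verdict came back.

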